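# Lift a routing template out of its rack and set it on the sloped stand

## Task

Press the red lever beside the wooden rack all the way down so that the orange template rises out of its slot, then draw the template up out of the rack by its edge and stand it on the sloped stand: one long edge down on the ledge, leaning flat against the grey board, roughly centred along it. Do not drop the template, and leave the other two templates in the rack and the tape and glue bottle where they are.

Things in the scene. Friction and masses are not known exactly. Their poses are not given: they have to be found in the camera images.
- rack: The rack's wooden base, fixed, 165 x 190 x 12 mm. Origin on the table under the middle of the orange template's slot; its x points away from the side where the lever's pad sticks out, y along the slots towards the lever, z up.
- slots: Fixed plywood slots, leaning 20 deg: z runs up along the slots (top towards the rack's -x), y along them, x square to the templates. Origin: middle of the floor of the orange template's slot, 60 mm above the table. That slot is 11 mm wide, 152 mm long; all walls reach z = 91 mm. The other templates' slots are centred at x = +31 and +62 mm. The woodwork spans x -22 to +88, y -82 to +82 mm.
- lever (a joint): Red lever on the +y side of the rack, rad: 0 = up, 0.52 = pressed down to its stop. Its shaft is parallel to y at x = -60, z = 10.5 mm of slots. Stiff (about 6 N at the pad); it stays where it is left. Going down, it makes a bar under the orange template lift that template 32 mm along the slot.
- lever_pad (a point): Centre of the upper face of the red pad (34 x 36 mm) at the lever's end, 80 mm from the shaft and 146 mm in y from the middle of the slots; about 72 mm above the table when the lever is up, about 32 mm when down. Its axes are those of the lever.
- template: Orange guitar headstock template, a flat plate 150 (y) x 90 (z) x 8 mm (x), about 0.13 kg, loose. Origin at the middle of its lower long edge; z to the upper long edge, x square to its faces. At the start its upper edge is about 1 mm below the top of the slot's walls, so that it cannot be gripped.
- template_center (a point): Centre of the orange template, 45 mm up from its lower edge.
- board: Sloped stand (fixed, base 130 x 200 mm), leaning 16 deg. Origin: middle of the corner between ledge and grey board, 55 mm above the table; z up the board (top towards its -x), y along the ledge, x out of the board. Board: x -12 to 0, up to z = 50 mm, y +-100 mm. Ledge top: z = 0, x 0 to 30 mm; outer lip x 30 to 36 mm, up to z = 10 mm. The template's face rests on x = 0, its edge on z = 0.
- walnut_template: Dark brown template of the same size in the middle slot, loose, to stay there. Origin and axes as for the orange one.
- black_template: Black template of the same size in the rear slot, loose, to stay there. Origin and axes as for the orange one.
- tape: Roll of yellow tape lying on the table, 92 mm across, 25 mm high. Origin under its centre. Leave alone.
- glue: White glue bottle, 56 mm across, 130 mm tall, standing. Origin under its centre. Leave alone.
There are look-alikes about, which are no part of the job. Leave any pink look-alike of the part that bears board alone.

How it is judged (in metres and radians):
On the way, in this order (a step that is already met when the one before it is completed fails the run):
1. the lever is pressed down to its stop (value of joint lever above 0.46 rad), for 0.2 s.
2. the template is drawn up along its slot until it is clear of the rack's walls (z of template_center in the frame of slots above 0.145 m and contact force between template and the fingers above 0.5 N), for 0.1 s.
At the end, for the whole second after the job is handed in: The orange template stands at rest on the ledge on a long edge (centre 38 to 50 mm up the board), flat against the grey board (centre within 10 mm of its face, within 0.1 rad of it), centred within 30 mm along the ledge (z of template_center in the frame of board between 0.038 and 0.05 m and x of template_center in the frame of board between -0.001 and 0.01 m and y of template_center in the frame of board between -0.03 and 0.03 m and angle between the x axis of template and the x axis of board, either way round below 0.1 rad and angle between the z axis of template and the z axis of board, either way round below 0.1 rad and linear speed of template below 0.02 m/s); the robot touches nothing.
It fails at once if the template is let go in the air, more than 12 mm above the ledge (contact force between template and the fingers below 0.02 N and contact force between template and rack below 0.02 N and contact force between template and stand below 0.02 N and z of template_center in the frame of slots above 0.075 m and (z of template_center in the frame of board above 0.057 m or distance between template_center and board above 0.09 m)).
It fails at once if the walnut template is moved more than 25 mm (distance of walnut_template from where it was at the start of the episode above 0.025 m).
It fails at once if the black template is moved more than 25 mm (distance of black_template from where it was at the start of the episode above 0.025 m).
It fails at once if the tape is moved more than 25 mm (distance of tape from where it was at the start of the episode above 0.025 m).
It fails at once if the glue bottle is moved more than 25 mm (distance of glue from where it was at the start of the episode above 0.025 m).
It also fails if it takes over 53 s, if anything falls off the work surface, if the arm or the gripper's body presses on something with over 40 N, if the wrist force passes 120 N, or if a joint passes its speed limit or range.

## Robot

A 6-joint arm with a two-finger parallel gripper is mounted at the origin on the work surface. World frame = base frame: x ahead of the robot, y to its left, z up, the work surface at z = 0. Lengths are in mm, angles in rad, forces in N, time in s.
With the tool pointing down it reaches from about 275 to 750 mm from the base axis. Payload 10.2 kg.
Tool frame: the origin (TCP) lies between the finger pads; the fingertips stand 11 mm ahead of it and the grasp point (between the pads) lies 8 mm behind it (ctrl.nose_length is the distance from the TCP to the fingertips, in mm); x points along the fingers, y is the direction in which the jaws open and shut, and the axes are right-handed (so a half turn about x gives the same grasp; the last joint's range is limited). The gripper opens to 85 mm and grips with 20 to 120 N. Pads are 22 mm wide; open, the fingers measure 114 mm over their backs; the gripper's body (76 mm by 85 mm) begins 54 mm behind the grasp point. The pads swing forward as they close: fully open they stand 13 mm farther back than shut.
Start: joints at [0.933, 0.313, 1.498, -0, 1.331, -0.223], TCP at [211.591, 480.479, 212.994] pointing down, gripper open.
Joint ranges: [-2.94, 2.94], [-0.97, 2.17], [0.19, 2.56], [-1.23, 4.37], [0.02, 3.11], [-2.88, 2.88]. Speed limits (rad/s): [2.39, 2.39, 3.01, 3.14, 3.14, 3.14].

## Interface

Orientations are given as a unit quaternion [w, x, y, z].
In Python, from rig import ctrl, capture, ticket gives the robot as it stands.
- The arm moves only by the tool step_arm, never from a script. Its argument "commands" is a list of rows, each a list of 2 entries, a list of its own where there are three numbers: the shift along the world's x, y, z normalised to -1 to 1, where 1 is 0.04 m, then the turn about the world's z normalised to -1 to 1, where 1 is 180 degrees. A call has 1 to 5 rows; each row shifts and turns the commanded pose from where the row before left it; what a row does not reach is not made up. A row lasts 1/10 s, in which the tool goes at most 50 mm and 8.59 degrees, less where a joint would pass 70% of its speed; a pose out of reach is approached as far as the arm can. A call with a number of a shift or a turn outside -1 to 1 is refused whole. A call with a gripper value outside its range is refused whole. "gripper" is the closure, from -1 (fully open) to 1 (shut), so that 0 is half open, set as the call begins (left out, the last holds). The fingers move at their own pace and stop on an object; "force" is the grip in N (left out, the last holds). Time passes only in rows, so rows that do not move let the fingers close. It gives the time, the measured TCP pose, the force and the opening at its end, in the units of the state.
- ctrl.sense(): the state, without advancing time (a new reading comes with each control period).
- capture(name): name is "scene" or "top" or "wrist"; returns a dict with "image" (400x640x3 uint8, blue, green, red), "fov_y" (degrees; the focal length in pixels is half the picture's height over the tangent of half this angle, whatever the lens; pixels are square), "cx", "cy" (the principal point, pixels), "origin" and "orientation" of the camera in the world. Camera axes: x right, y down, z forward; pixel columns grow to the right and rows downward; lengths in mm; the calibration is good to about 2 mm. A picture is of the moment at which its call begins. There is no depth.
- ticket.finish_job(): hands the job in, once; it reports no verdict.
The state is a dict: "time_s": time; "joints": joint angles; "dq": joint speeds; "tau": joint torques, N m; "eef_pos": TCP position; "ee_rot": TCP orientation; "force": force on the tool from outside, world axes, zero at the start; "wrist_torque": the same for the moment, N m; "grip_width": opening from 0.0 (shut) to 1.0 (fully open).
Only numpy, scipy, OpenCV 4.12 (cv2) and the standard library are available. Lean on these libraries where they do the work, as an engineer would, in place of code of your own. Each camera call takes 0.05 s, during which the arm holds its last target.

## Working session

There is one attempt and no reset: what is moved stays moved. The work goes in short steps, Python scripts to look and compute and a tool call to move; the robot and the scene stay as the last step left them, time stands still between calls to the robot, and variables do not carry over. Pictures are saved under pics/ and viewed, and the job is handed in when it is done.

Besides the shell and the picture viewer there is one more tool, called after "Emit:" as name(argument=value, ...), one argument or row to a line, values as JSON. step_arm: Moves the arm, as the interface text tells. Its arguments: {"type":"object","properties":{"commands":{"type":"array","items":{"type":"array"}},"gripper":{"type":"number"},"force":{"type":"number"}},"required":["commands"]}

```bash
ls; mkdir -p pics
python3 - <<'E'
from rig import ctrl, capture, ticket
import cv2
print(ctrl.sense())
for n in ("scene","top","wrist"):
    c=capture(n); cv2.imwrite(f"pics/{n}0.png",c["image"])
    print(n,{k:v for k,v in c.items() if k!="image"})
E
```

```text
pics
{'time_s': 0.0, 'joints': array([ 9.32586934e-01,  3.13461198e-01,  1.49839327e+00,  3.20417306e-05,
        1.33098966e+00, -2.23412397e-01]), 'dq': array([ 0.00059611, -0.00147896,  0.00084212,  0.00093365, -0.00028807,
       -0.00038919]), 'tau': array([-1.33855992e-03, -4.12274909e+01, -2.59728670e+01, -3.48667090e-04,
        4.37758208e-03,  9.47535256e-06]), 'eef_pos': array([211.42868722, 480.26256999, 212.44584666]), 'ee_rot': array([ 0.69175796,  0.14520896,  0.6921475 , -0.14600384]), 'force': array([-0.16099648, -0.00666175,  0.79444229]), 'wrist_torque': array([ 0.00324669, -0.02895224, -0.00714182]), 'grip_width': 0.9981900395137536}
scene {'fov_y': 47.38255726256388, 'cx': 320.0149811084406, 'cy': 194.0256810953412, 'origin': array([1151.52648454,  453.50277054,  878.52759867]), 'orientation': array([-0.17727153,  0.46193521,  0.80439427, -0.32884725])}
top {'fov_y': 51.33460136939227, 'cx': 316.58629231562185, 'cy': 193.5503755959744, 'origin': array([ 437.28361078,   53.71184627, 1158.84472591]), 'orientation': array([-0.01685031,  0.71549334, -0.69777288,  0.02997266])}
wrist {'fov_y': 64.51881889072123, 'cx': 323.03597583206766, 'cy': 202.27652690467616, 'origin': array([148.28973639, 507.84709196, 372.83341734]), 'orientation': array([0.11621638, 0.82969973, 0.54075452, 0.0753437 ])}
```

View pics/scene0.png

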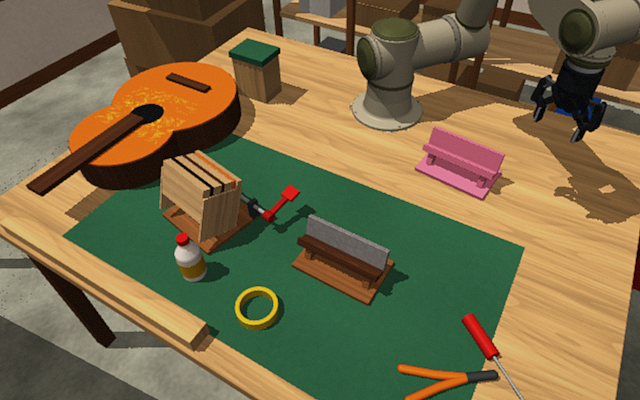

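View pics/top0.png

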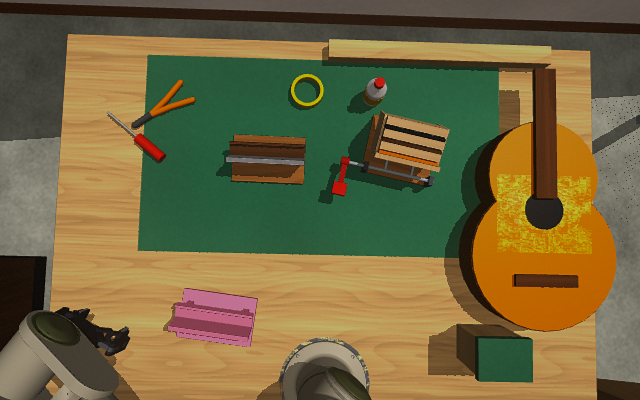

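View pics/wrist0.png

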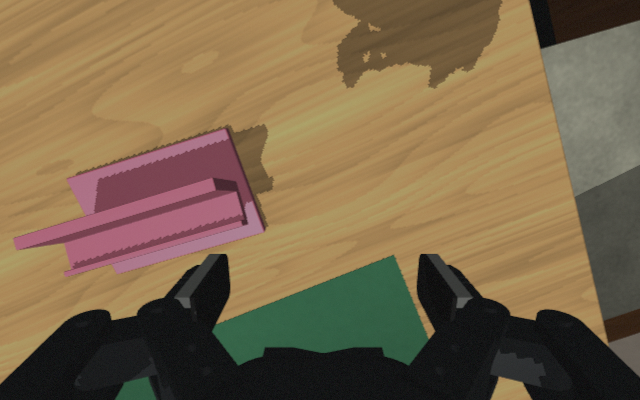

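```bash
cat > h.py <<'E'
import numpy as np, cv2
from scipy.spatial.transform import Rotation as R
def cam(c):
    h=c["image"].shape[0]; f=h/2/np.tan(np.radians(c["fov_y"])/2)
    q=c["orientation"]; M=R.from_quat([q[1],q[2],q[3],q[0]]).as_matrix()
    return f,c["cx"],c["cy"],np.array(c["origin"]),M
def ray(c,uv):
    f,cx,cy,o,M=cam(c); d=M@np.array([(uv[0]-cx)/f,(uv[1]-cy)/f,1]); return o,d/np.linalg.norm(d)
def onz(c,uv,z):
    o,d=ray(c,uv); return o+d*(z-o[2])/d[2]
def proj(c,p):
    f,cx,cy,o,M=cam(c); q=M.T@(np.asarray(p,float)-o); return np.array([cx+f*q[0]/q[2],cy+f*q[1]/q[2]])
def tri(c1,u1,c2,u2):
    o1,d1=ray(c1,u1);o2,d2=ray(c2,u2)
    A=np.stack([d1,-d2],1); s=np.linalg.lstsq(A,o2-o1,rcond=None)[0]
    a=o1+s[0]*d1;b=o2+s[1]*d2; return (a+b)/2,np.linalg.norm(a-b)
E
python3 - <<'E'
import cv2
a=cv2.imread("pics/top0.png"); b=cv2.imread("pics/scene0.png")
def z(i,x,y,w,h,s,n): cv2.imwrite(n,cv2.resize(i[y:y+h,x:x+w],None,fx=s,fy=s,interpolation=cv2.INTER_CUBIC))
z(a,320,100,140,105,5.7,"pics/t_rack.png"); z(a,215,125,100,70,8,"pics/t_st.png")
z(b,150,140,160,120,5,"pics/s_rack.png"); z(b,285,205,120,100,6,"pics/s_st.png")
E
```

```text
(no output)
```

View pics/t_rack.png

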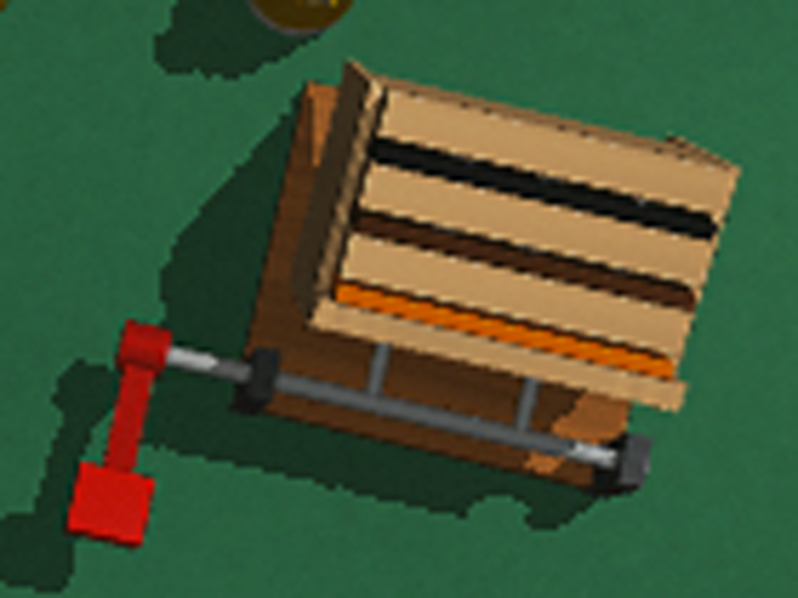

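View pics/t_st.png

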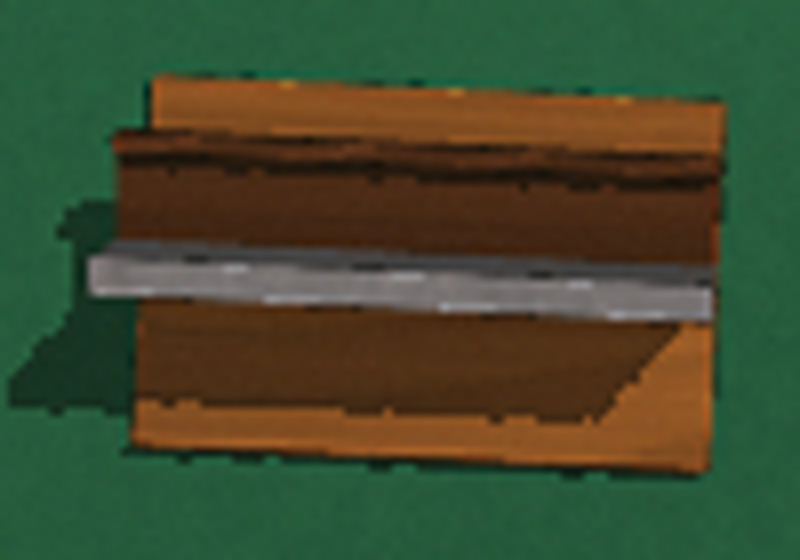

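View pics/s_rack.png

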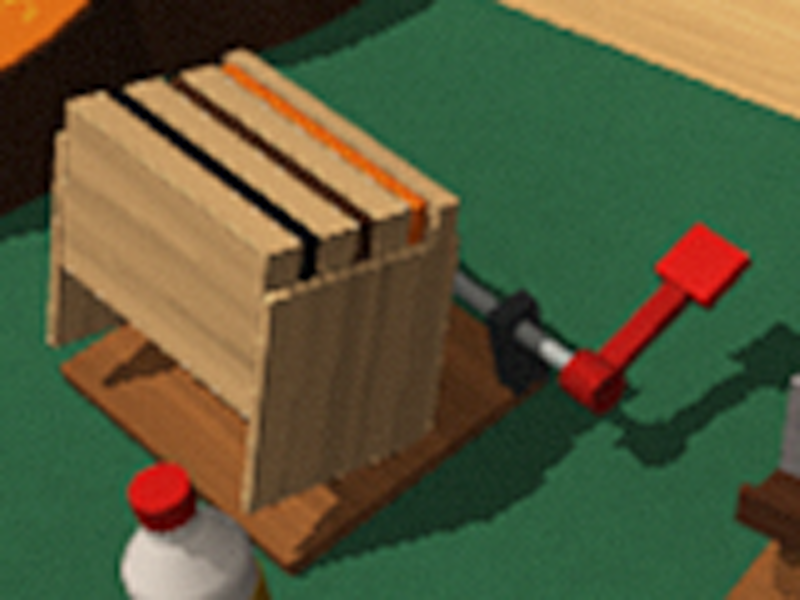

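View pics/s_st.png

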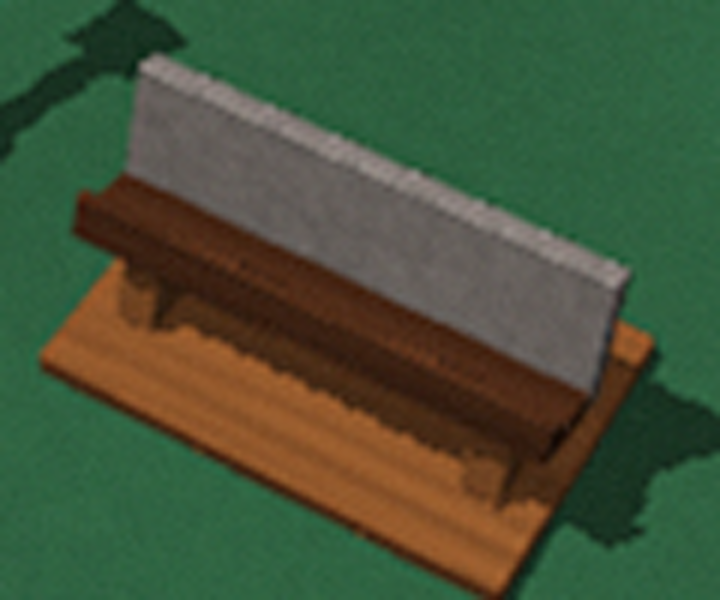

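```bash
cat > m.py <<'E'
from h import *
from rig import capture
T=capture("top");S=capture("scene")
def mask(c,f,roi):
    im=c["image"]; hsv=cv2.cvtColor(im,cv2.COLOR_BGR2HSV); m=f(hsv).astype(np.uint8)
    o=np.zeros_like(m); x,y,w,h=roi; o[y:y+h,x:x+w]=m[y:y+h,x:x+w]; return o
E
python3 - <<'E'
from m import *
org=lambda h:(h[...,0]>5)&(h[...,0]<16)&(h[...,1]>200)&(h[...,2]>150)
red=lambda h:((h[...,0]<4)|(h[...,0]>176))&(h[...,1]>180)&(h[...,2]>110)
grey=lambda h:(h[...,1]<45)&(h[...,2]>80)
def rect(c,f,roi,n):
    m=mask(c,f,roi); k,l,st,ce=cv2.connectedComponentsWithStats(m)
    j=1+np.argmax(st[1:,4]); ys,xs=np.where(l==j); r=cv2.minAreaRect(np.stack([xs,ys],1).astype(np.float32))
    print(n,st[j],ce[j],r); return cv2.boxPoints(r),ce[j]
bt,ct=rect(T,org,(370,140,80,35),"T orange")
bs,cs=rect(S,org,(180,140,80,60),"S orange")
p=onz(T,ct,144.6);print(p,tri(T,ct,S,cs))
# ends
for b in bt: print("T orange corner",b,onz(T,b,144.6))
for b in bs: print("S orange corner",b,onz(S,b,144.6))
bt,ct=rect(T,red,(328,178,20,22),"T pad"); bs,cs=rect(S,red,(281,180,25,22),"S pad")
print(onz(T,ct,72),tri(T,ct,S,cs))
for b in bt: print(b,onz(T,b,72))
bt,ct=rect(T,grey,(220,150,90,25),"T grey"); 
for b in bt: print(b,onz(T,b,103))
E
```

```text
T orange [379 150  59  16 167] [407.8742515  157.62874251] ((407.9668273925781, 157.6422576904297), (59.8912353515625, 3.1487536430358887), 13.13402271270752)
S orange [195 153  40  29  97] [214.69072165 167.06185567] ((214.3270263671875, 166.7378387451172), (47.42134094238281, 2.279165267944336), 36.02737808227539)
[ 599.3886029  -187.34168386  144.6       ] (array([ 598.53377866, -186.1103742 ,  142.38295704]), np.float64(4.102825635344077))
T orange corner [378.4468  152.37091] [ 610.46138037 -114.34299625  144.6       ]
T orange corner [379.16232 149.30453] [ 618.14245883 -116.00178546  144.6       ]
T orange corner [437.48685 162.9136 ] [ 588.24901287 -260.87969117  144.6       ]
T orange corner [436.77133 165.97998] [ 580.57930014 -259.14380945  144.6       ]
S orange corner [194.48108 153.7135 ] [ 586.49738482 -257.05428834  144.6       ]
S orange corner [195.82162 151.87027] [ 579.57198672 -258.82728491  144.6       ]
S orange corner [234.17297 179.76218] [ 610.86060893 -114.45226332  144.6       ]
S orange corner [232.83243 181.60541] [ 617.22702713 -113.35870466  144.6     
[... 407 characters left out ...]
05262]), np.float64(1.156887434545569))
[331.30768 192.46153] [513.47754652  -4.08172155  72.        ]
[334.53845 176.3077 ] [556.22368329 -11.63378258  72.        ]
[347.4231  178.88463] [550.31952216 -45.65917983  72.        ]
[344.19232 195.03847] [507.581224   -38.01314636  72.        ]
T grey [226 157  78   8 343] [264.31778426 160.70262391] ((264.4886779785156, 160.74948120117188), (77.23843383789062, 4.449950695037842), 2.6025619506835938)
[225.80826 161.21857] [584.07088864 268.00309798 103.        ]
[226.01035 156.7732 ] [595.48323227 267.93269205 103.        ]
[303.1691 160.2804] [591.84467708  71.31904987 103.        ]
[302.967   164.72577] [580.40007457  71.53089358 103.        ]
```

Run:
```python
from m import *
# front top edge of board
tl=(225.8,156.6);tr=(303.7,160.1); sl=(307.5,216.6); sr=(386.6,252.4)
a=tri(T,tl,S,sr); b=tri(T,tr,S,sl); print("L",a,onz(T,tl,103),onz(S,sr,103)); print("R",b,onz(T,tr,103),onz(S,sl,103))
# stand base far top corners in top view? base corners
for u in [(234.0,134.0),(305.3,137.3),(303.3,183.3),(231.3,180.3)]: print("base",onz(T,u,12),onz(T,u,0))
# base in scene: front bottom corners
for u in [(291.3,265.5),(367.5,304),(394,260)]: print("baseS",onz(S,u,12),onz(S,u,0))
```

```text
L (array([595.63147965, 268.4324648 , 104.23597779]), np.float64(0.441629996589265)) [595.91301239 268.4833059  103.        ] [594.62654813 268.32694509 103.        ]
R (array([592.08360311,  70.72108023, 101.83661633]), np.float64(1.689661705753171)) [592.34589476  69.9759657  103.        ] [592.53351572  72.04652295 103.        ]
base [673.44957974 266.76977543  12.        ] [675.92070034 268.99910525   0.        ]
base [669.79971627  68.61834583  12.        ] [672.23264656  68.77431986   0.        ]
base [541.0719967   70.77177786  12.        ] [542.15798559  70.95028431   0.        ]
base [544.17427656 269.34430431  12.        ] [545.29272613 271.60057269   0.        ]
baseS [671.78349424  73.28615688  12.        ] [665.13983293  68.02077425   0.        ]
baseS [673.4599126  268.91838339  12.        ] [666.83946695 266.36218939   0.        ]
baseS [540.50245158 270.50756453  12.        ] [532.04076102 267.97337811   0.        ]
```

Run:
```python
from rig import ctrl
from h import *
s=ctrl.sense(); q=s["ee_rot"]; M=R.from_quat([q[1],q[2],q[3],q[0]]).as_matrix()
print(M.round(3), s["time_s"]); y=np.degrees(np.arctan2(M[1,1],M[0,1])); print("tool y yaw",y, "rack x yaw",np.degrees(np.arctan2(-.2035,.979)))
```

```text
[[-0.     0.403  0.915]
 [-0.     0.915 -0.403]
 [-1.    -0.    -0.   ]] 0.35
tool y yaw 66.23501469680443 rack x yaw -11.742578465039546
```

Emit:
step_arm(
  commands=[
    [[0.6,-0.96,0],-0.033],
    [[0.6,-0.96,0],-0.033],
    [[0.6,-0.96,0],-0.033],
    [[0.6,-0.96,0],-0.033],
    [[0.6,-0.96,0],-0.033],
  ],
  gripper=1,
)

```text
time_s: 0.85
eef_pos: [332.2, 286.9, 213.1]
ee_rot: [0.631, 0.319, 0.631, -0.319]
force: [1.4, 1.3, -0.2]
grip_width: 0.144
```

Emit:
step_arm(
  commands=[
    [[0.6,-0.96,0],-0.033],
    [[0.6,-0.96,0],-0.033],
    [[0.6,-0.96,0],-0.033],
    [[0.6,-0.96,0],-0.033],
    [[0.6,-0.96,0],-0.033],
  ],
)

```text
time_s: 1.35
eef_pos: [452.3, 94.7, 213.2]
ee_rot: [0.528, 0.471, 0.528, -0.47]
force: [0.7, 1.2, -0.5]
grip_width: 0.003
```

Emit:
step_arm(
  commands=[
    [[0.6,-0.96,-0.2],-0.033],
    [[0.6,-0.96,-0.4],-0.033],
    [[0.6,-0.96,-0.4],-0.033],
    [[0,0,0],0],
    [[0,0,0],0],
  ],
)

```text
time_s: 1.85
eef_pos: [523.5, -19.2, 172.5]
ee_rot: [-0.449, -0.546, -0.45, 0.546]
force: [-0.4, 0.2, 0.5]
grip_width: 0.001
```

Emit:
step_arm(
  commands=[
    [[0.04,-0.07,-0.9],0],
    [[0,0,-0.9],0],
    [[0,0,0],0],
  ],
)

```text
time_s: 2.15
eef_pos: [522.7, -19.9, 98.1]
ee_rot: [-0.448, -0.544, -0.452, 0.547]
force: [-0.4, -1.3, 0.2]
grip_width: -0.003
```

Run:
```python
from m import *
cv2.imwrite("pics/a.png",cv2.resize(T["image"][100:220,300:460],None,fx=5,fy=5)); cv2.imwrite("pics/b.png",cv2.resize(S["image"][140:260,150:310],None,fx=5,fy=5))
```

```text
(no output)
```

View pics/b.png

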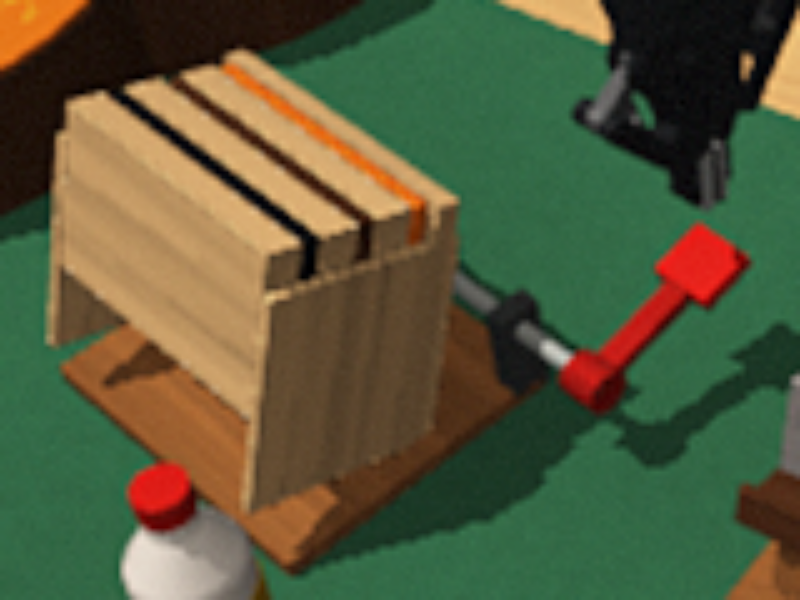

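The closed fingertips (crop 705,200) are just above the red pad (700,262). Now I press it.

Emit:
step_arm(
  commands=[
    [[0,0,-0.3],0],
    [[0,0,-0.3],0],
    [[0,0,-0.3],0],
    [[0,0,-0.2],0],
  ],
)

```text
time_s: 2.65
eef_pos: [524.8, -21.4, 55.9]
ee_rot: [-0.45, -0.545, -0.45, 0.546]
force: [-3.8, -0.3, 7.0]
grip_width: 0.001
```

Emit:
step_arm(
  commands=[
    [[0,0,-0.15],0],
    [[0,0,-0.1],0],
    [[0,0,0],0],
  ],
)

```text
time_s: 2.95
eef_pos: [525.0, -21.5, 46.5]
ee_rot: [-0.45, -0.545, -0.45, 0.546]
force: [-0.2, 0.4, 0.1]
grip_width: -0.004
```

Emit:
step_arm(
  commands=[
    [[0,0,-0.08],0],
    [[0,0,0],0],
  ],
)

```text
time_s: 3.15
eef_pos: [525.2, -21.5, 43.7]
ee_rot: [0.45, 0.546, 0.45, -0.546]
force: [-1.0, 0.9, 1.0]
grip_width: -0.001
```

Emit:
step_arm(
  commands=[
    [[0,0,-0.05],0],
    [[0,0,0],0],
  ],
)

```text
time_s: 3.35
eef_pos: [525.1, -21.5, 41.7]
ee_rot: [-0.45, -0.546, -0.45, 0.546]
force: [-1.1, 0.5, 3.1]
grip_width: -0.005
```

Emit:
step_arm(
  commands=[
    [[0,0,-0.05],0],
    [[0,0,0],0],
  ],
)

```text
time_s: 3.55
eef_pos: [525.1, -21.5, 39.7]
ee_rot: [-0.45, -0.545, -0.45, 0.546]
force: [-1.9, 0.9, 2.8]
grip_width: -0.002
```

Emit:
step_arm(
  commands=[
    [[0,0,-0.05],0],
    [[0,0,-0.05],0],
    [[0,0,0],0],
  ],
)

```text
time_s: 3.85
eef_pos: [525.1, -21.5, 35.6]
ee_rot: [-0.45, -0.546, -0.45, 0.546]
force: [-1.1, -0.2, 1.7]
grip_width: 0.0
```

Run:
```python
from m import *
cv2.imwrite("pics/a2.png",cv2.resize(T["image"][100:220,300:460],None,fx=5,fy=5)); cv2.imwrite("pics/b2.png",cv2.resize(S["image"][140:260,150:310],None,fx=5,fy=5))
```

```text
(no output)
```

View pics/b2.png

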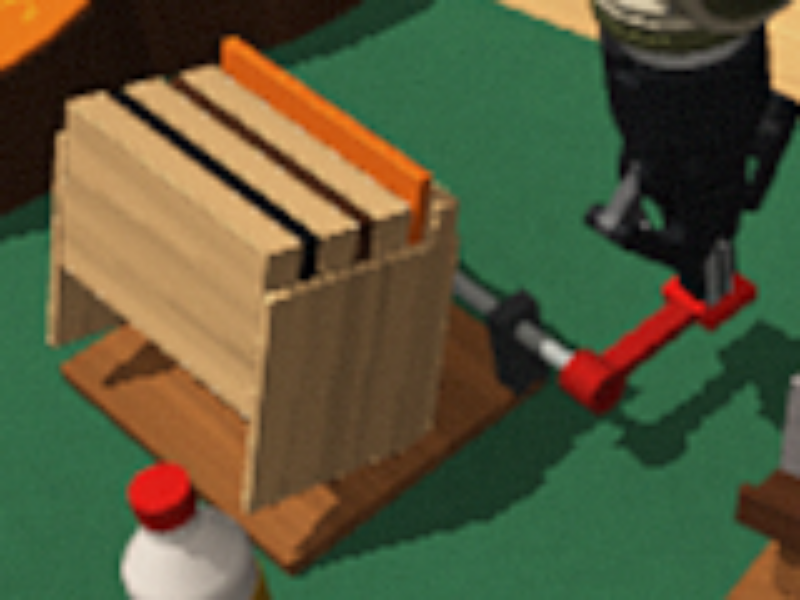

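The lever is partly down and the template has partly risen (its edge is at crop 225,40 to 430,180). I'll keep pressing until the stop shows up in the force.

Emit:
step_arm(
  commands=[
    [[0,0,-0.08],0],
    [[0,0,0],0],
  ],
)

```text
time_s: 4.15
eef_pos: [525.3, -21.6, 32.5]
ee_rot: [0.45, 0.546, 0.45, -0.545]
force: [-0.1, 0.5, 2.8]
grip_width: -0.002
```

Emit:
step_arm(
  commands=[
    [[0,0,-0.08],0],
    [[0,0,0],0],
  ],
)

```text
time_s: 4.35
eef_pos: [525.4, -21.6, 29.3]
ee_rot: [0.45, 0.546, 0.45, -0.545]
force: [-1.4, 1.6, 2.1]
grip_width: 0.0
```

Run:
```python
from m import *
from rig import ctrl
cv2.imwrite("pics/c.png",cv2.resize(S["image"][150:240,190:330],None,fx=5.7,fy=5.7,interpolation=cv2.INTER_CUBIC))
W=capture("wrist"); cv2.imwrite("pics/w.png",W["image"])
s=ctrl.sense();print(ctrl.nose_length,s["force"],s["eef_pos"])
```

```text
11.0 [-1.52058016  0.30142247  2.6913482 ] [525.31578022 -21.56172809  29.34125944]
```

View pics/c.png

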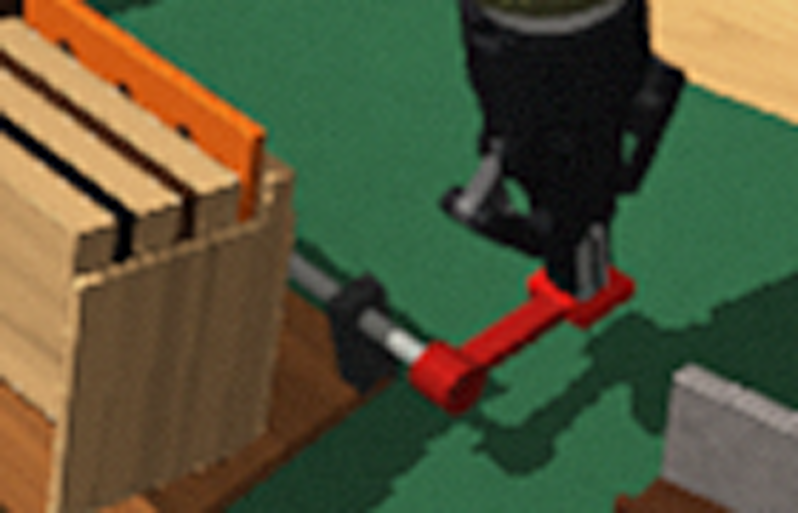

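View pics/w.png

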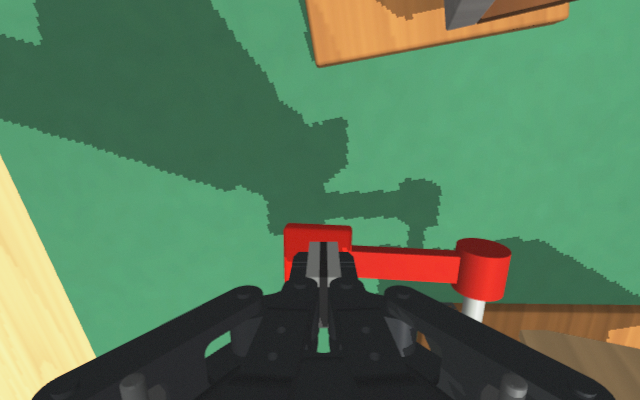

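Run:
```python
from m import *
cv2.imwrite("pics/d.png",cv2.resize(T["image"][130:200,325:445],None,fx=6.6,fy=6.6,interpolation=cv2.INTER_CUBIC))
# predicted top edge ends for rise r
o=np.array([629.1,-192.9,60]);y=np.array([.2035,.979,0]);x=np.array([.979,-.2035,0]);c,s=np.cos(np.radians(20)),np.sin(np.radians(20))
xs=c*x+np.array([0,0,s]);zs=-s*x+np.array([0,0,c])
for r in (0,20,32,40):
  for yy in (-75,75):
    p=o+zs*(90+r)+y*yy; print(r,yy,proj(S,p).round(1),proj(T,p).round(1),p.round(0))
```

```text
0 -75 [194.3 152.7] [437.1 164.7] [ 584. -260.  145.]
0 75 [233.7 180.8] [378.  150.8] [ 614. -113.  145.]
20 -75 [194.9 145.5] [439.  166.4] [ 577. -259.  163.]
20 75 [234.7 173.4] [378.7 152.3] [ 608. -112.  163.]
32 -75 [195.3 141.1] [440.1 167.5] [ 573. -258.  175.]
32 75 [235.3 168.9] [379.1 153.1] [ 604. -111.  175.]
40 -75 [195.5 138.1] [440.8 168.2] [ 570. -257.  182.]
40 75 [235.8 165.8] [379.4 153.7] [ 601. -110.  182.]
```

View pics/d.png

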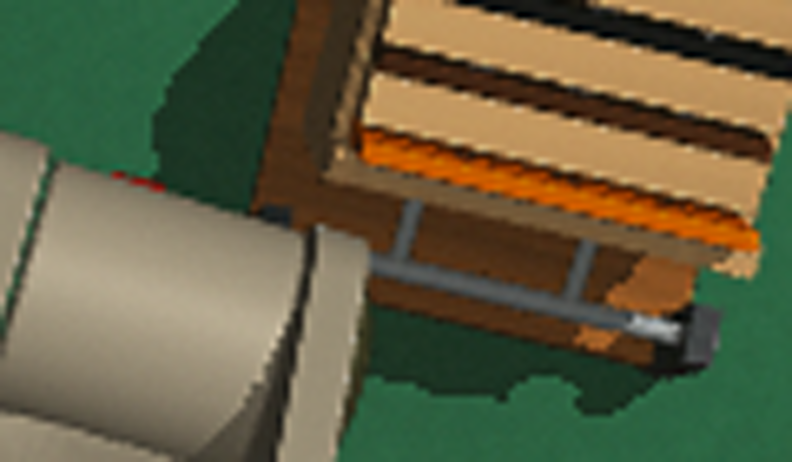

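Emit:
step_arm(
  commands=[
    [[0,0,-0.05],0],
    [[0,0,-0.05],0],
    [[0,0,0],0],
  ],
)

```text
time_s: 4.9
eef_pos: [525.5, -21.6, 25.6]
ee_rot: [0.45, 0.546, 0.45, -0.545]
force: [-1.3, 0.0, 5.0]
grip_width: 0.004
```

Run:
```python
from m import *
from rig import ctrl
cv2.imwrite("pics/c2.png",cv2.resize(S["image"][150:240,190:330],None,fx=5.7,fy=5.7,interpolation=cv2.INTER_CUBIC))
W=capture("wrist"); print({k:v for k,v in W.items() if k!="image"})
s=ctrl.sense();print(s["force"],s["eef_pos"],s["joints"],s["tau"])
for z in (0,11,-11,-30): 
  p=s["eef_pos"]+np.array([0,0,z]); print(z,proj(S,p),proj(W,p))
```

```text
{'fov_y': 64.51881889072123, 'cx': 323.03597583206766, 'cy': 202.27652690467616, 'origin': array([539.27423069,  46.23891041, 185.93902793]), 'orientation': array([ 0.13800855,  0.98575082, -0.09527457, -0.01310388])}
[0.01308175 0.92370301 5.05617312] [525.50968619 -21.60476361  25.6316364 ] [-2.64065621e-01  5.41272633e-01  1.70237556e+00  2.82435726e-05
  8.97062499e-01 -7.23375983e-02] [-6.76195510e-02 -4.27886903e+01 -1.85567665e+01 -8.45837756e-03
 -7.26417429e-02  1.03040084e-04]
0 [291.22582976 205.47855599] [321.94634489 243.5350049 ]
11 [290.9459384  202.53480086] [321.88538181 252.1061193 ]
-11 [291.50191104 208.38223873] [322.00028879 235.95075427]
-30 [291.9700296  213.30567199] [322.08015851 224.72145966]
```

View pics/c2.png

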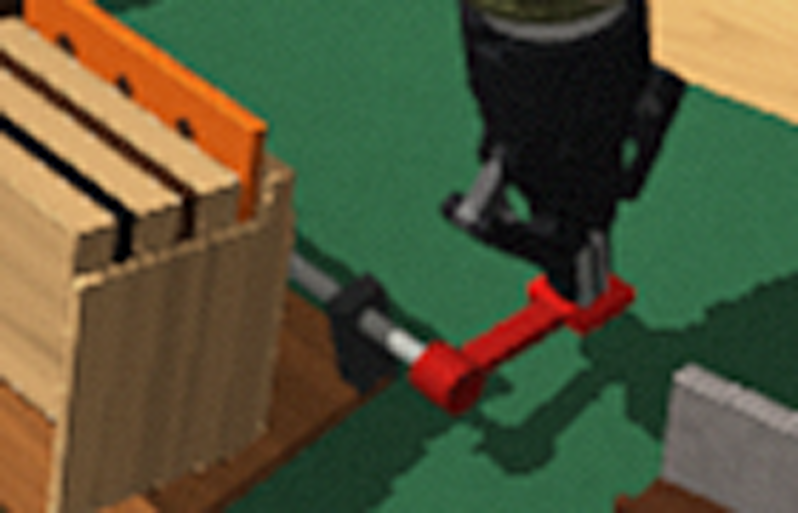

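Run:
```python
from m import *
print("tip at 87:",proj(S,[524,-21,87]))
for z in (72,50,40,32,25,15): 
  print(z,[((proj(S,[525+.979*a+.2035*b,-22-.2035*a+.979*b,z])-[190,150])*5.7).round(0) for a,b in ((-17,18),(17,18),(17,-18),(-17,-18))])
```

```text
tip at 87: [290.15985768 188.22415809]
72 [array([627., 241.]), array([572., 284.]), array([513., 244.]), array([568., 202.])]
50 [array([630., 276.]), array([575., 319.]), array([517., 279.]), array([572., 237.])]
40 [array([631., 292.]), array([576., 335.]), array([519., 295.]), array([573., 253.])]
32 [array([632., 304.]), array([578., 347.]), array([520., 307.]), array([574., 265.])]
25 [array([632., 315.]), array([579., 358.]), array([521., 317.]), array([575., 276.])]
15 [array([634., 330.]), array([580., 373.]), array([523., 333.]), array([577., 291.])]
```

Emit:
step_arm(
  commands=[
    [[0,0,-0.05],0],
    [[0,0,-0.05],0],
    [[0,0,0],0],
  ],
)

```text
time_s: 5.45
eef_pos: [525.8, -21.7, 21.7]
ee_rot: [0.45, 0.546, 0.449, -0.545]
force: [1.0, -0.0, 4.8]
grip_width: 0.003
```

Emit:
step_arm(
  commands=[
    [[0,0,-0.05],0],
    [[0,0,0],0],
  ],
)

```text
time_s: 5.65
eef_pos: [526.1, -21.7, 19.8]
ee_rot: [0.45, 0.546, 0.449, -0.545]
force: [0.9, -0.2, 5.7]
grip_width: -0.004
```

Emit:
step_arm(
  commands=[
    [[0,0,-0.05],0],
    [[0,0,0],0],
  ],
)

```text
time_s: 5.85
eef_pos: [526.3, -21.8, 18.0]
ee_rot: [0.451, 0.546, 0.449, -0.545]
force: [1.4, 0.2, 5.2]
grip_width: 0.003
```

Run:
```python
from m import *
cv2.imwrite("pics/c3.png",cv2.resize(S["image"][150:240,190:330],None,fx=5.7,fy=5.7,interpolation=cv2.INTER_CUBIC))
W=capture("wrist"); cv2.imwrite("pics/w3.png",W["image"])
```

```text
(no output)
```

View pics/c3.png

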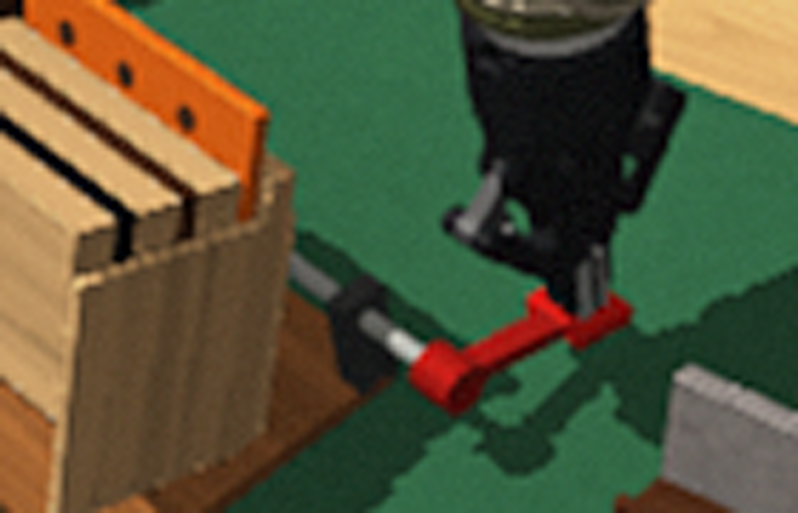

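View pics/w3.png

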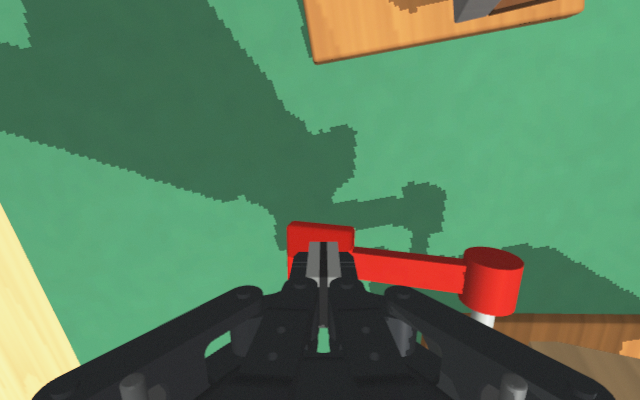

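Emit:
step_arm(
  commands=[
    [[0,0,-0.05],0],
    [[0,0,0],0],
  ],
)

```text
time_s: 6.2
eef_pos: [526.7, -21.8, 17.1]
ee_rot: [0.451, 0.546, 0.449, -0.545]
force: [-1.7, 0.3, 17.2]
grip_width: -0.005
```

Emit:
step_arm(
  commands=[
    [[0,0,-0.05],0],
    [[0,0,0],0],
  ],
)

```text
time_s: 6.4
eef_pos: [527.0, -21.9, 16.6]
ee_rot: [0.451, 0.547, 0.448, -0.545]
force: [-7.7, 1.7, 33.9]
grip_width: 0.003
```

Emit:
step_arm(
  commands=[
    [[0,0,0.05],0],
    [[0,0,0.9],0],
    [[0,0,1],0],
    [[0,0,1],0],
    [[0,0,1],0],
  ],
)

```text
time_s: 6.9
eef_pos: [524.7, -21.4, 172.6]
ee_rot: [-0.45, -0.545, -0.45, 0.546]
force: [0.2, -1.4, 0.2]
grip_width: 0.003
```

Emit:
step_arm(
  commands=[
    [[0,0,1],0],
    [[0.2,-0.5,0.4],0],
    [[0,0,0],0],
  ],
  gripper=0.15,
)

```text
time_s: 7.2
eef_pos: [534.4, -43.1, 229.2]
ee_rot: [0.451, 0.547, 0.448, -0.545]
force: [-0.2, -0.2, -1.3]
grip_width: 0.426
```

Run:
```python
from m import *
from rig import ctrl
cv2.imwrite("pics/e1.png",cv2.resize(S["image"][100:240,150:340],None,fx=4.2,fy=4.2,interpolation=cv2.INTER_CUBIC))
cv2.imwrite("pics/e2.png",cv2.resize(T["image"][110:220,300:460],None,fx=5,fy=5,interpolation=cv2.INTER_CUBIC))
W=capture("wrist"); cv2.imwrite("pics/e3.png",W["image"])
s=ctrl.sense(); print(s["eef_pos"],s["force"],s["grip_width"])
```

```text
[532.45544811 -40.98647497 225.76142853] [-0.05851744 -0.02679706  0.16389764] 0.4250882324865313
```

View pics/e1.png

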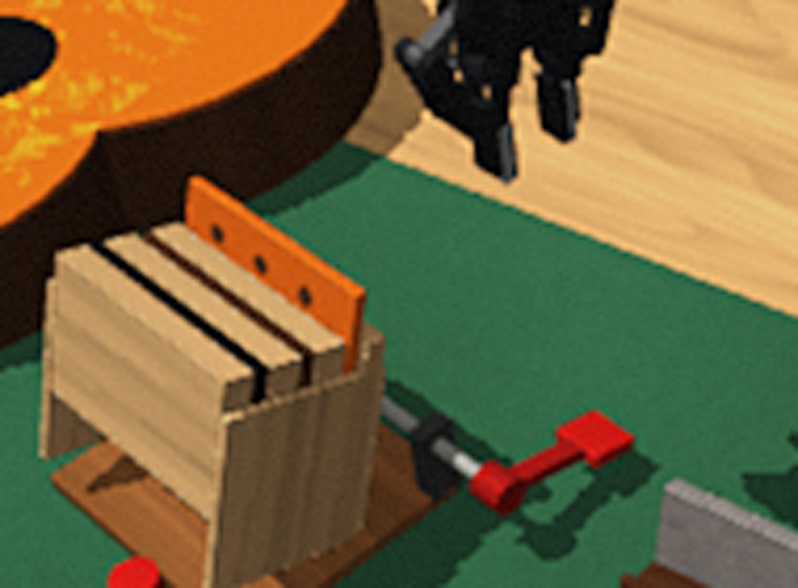

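View pics/e2.png

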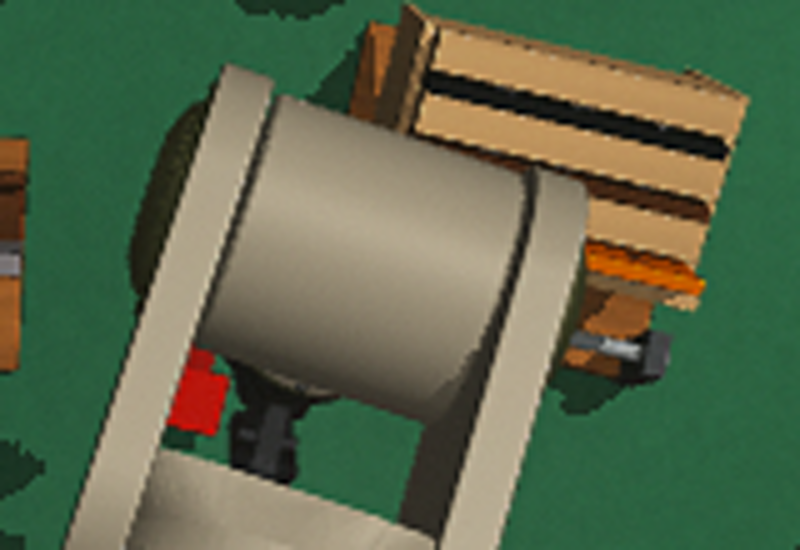

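View pics/e3.png

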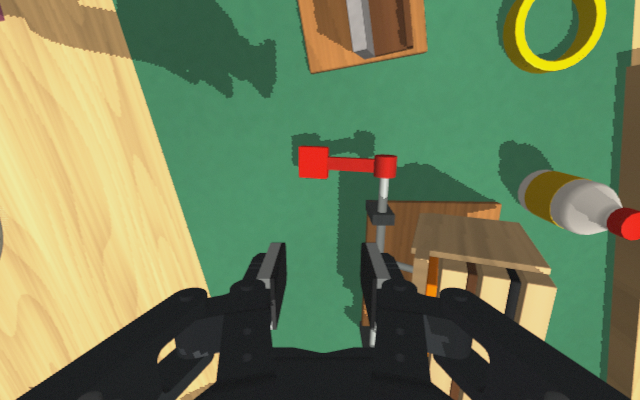

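Run:
```python
from m import *
from rig import ctrl
W=capture("wrist"); s=ctrl.sense(); e=s["eef_pos"]; print(e,W["origin"],s["time_s"])
for z in (0,-11,11): print(z,"S",(proj(S,e+[0,0,z])-[150,100])*4.2,"T",(proj(T,e+[0,0,z])-[300,110])*5,"W",proj(W,e+[0,0,z]))
# finger tips per scene in crop e1: (505,178),(570,138) near corners ; wrist: (280,243),(372,243)
for a,b in (((570,138),(280,243)),((505,178),(372,243))):
    u=np.array(a)/4.2+[150,100]; print(tri(S,u,W,b))
# check wrist cam calibration on pad (crop e1 595,440 ; wrist 313,162), and glue cap etc
print(tri(S,np.array((595,440))/4.2+[150,100],W,(313,162)), onz(W,(313,162),32), onz(S,np.array((595,440))/4.2+[150,100],32))
```

```text
[532.6670393  -40.89461692 226.23237729] [546.820749    26.80218902 386.29592808] 7.5
0 S [531.0645523  183.15449332] T [257.71274387 348.52394904] W [322.21152876 243.74490905]
-11 S [532.86586724 199.05343023] T [255.22531925 350.91397946] W [322.31943047 236.1461115 ]
11 S [529.23487966 167.00526289] T [260.25903349 346.07735846] W [322.08956226 252.33419547]
(array([515.5555205 , -25.97064437, 250.68011643]), np.float64(1.0634596674137506))
(array([557.88872523, -36.21945463, 249.32999534]), np.float64(2.005755034964518))
(array([523.15633367, -23.58008643,  25.10079252]), np.float64(2.8993785934441174)) [524.34278225 -23.84197925  32.        ] [527.57885139 -18.43275009  32.        ]
```

Emit:
step_arm(
  commands=[
    [[0.37,-0.9,0],-0.004],
    [[0.37,-0.9,0],0],
    [[0.37,-0.9,0],0],
    [[0.36,-0.9,0],0],
    [[0,0,0],0],
  ],
  force=30,
)

```text
time_s: 8.0
eef_pos: [592.3, -189.0, 225.4]
ee_rot: [-0.445, -0.549, -0.446, 0.55]
force: [-0.5, -0.6, -0.6]
grip_width: 0.424
```

Emit:
step_arm(
  commands=[
    [[0,0,-0.7],0],
    [[0,0,-0.4],0],
    [[0,0,0],0],
    [[0,0,0],0],
  ],
)

```text
time_s: 8.4
eef_pos: [592.1, -185.0, 183.8]
ee_rot: [0.447, 0.548, 0.447, -0.548]
force: [1.0, -0.1, 0.8]
grip_width: 0.418
```

Run:
```python
from m import *
from rig import ctrl
cv2.imwrite("pics/f1.png",cv2.resize(S["image"][100:220,150:310],None,fx=5,fy=5,interpolation=cv2.INTER_CUBIC))
W=capture("wrist"); cv2.imwrite("pics/f3.png",W["image"])
s=ctrl.sense(); print(s["eef_pos"],s["force"],s["grip_width"])
o=np.array([629.1,-192.9,60]);y=np.array([.2035,.979,0]);x=np.array([.979,-.2035,0]);c,s=np.cos(np.radians(20)),np.sin(np.radians(20))
xs=c*x+np.array([0,0,s]);zs=-s*x+np.array([0,0,c])
for yy in (-75,75):
  for xx in (-4,4): print("W",yy,xx,proj(W,o+zs*122+y*yy+xs*xx))
```

```text
[ 592.38514469 -185.43463355  184.55690421] [-0.29684404 -0.79517939  0.11486351] 0.4213902747508837
W -75 -4 [309.64344349 343.89028946]
W -75 4 [321.2653723  346.90474827]
W 75 -4 [306.31071623  99.99610657]
W 75 4 [320.85992597  99.80885275]
```

View pics/f1.png

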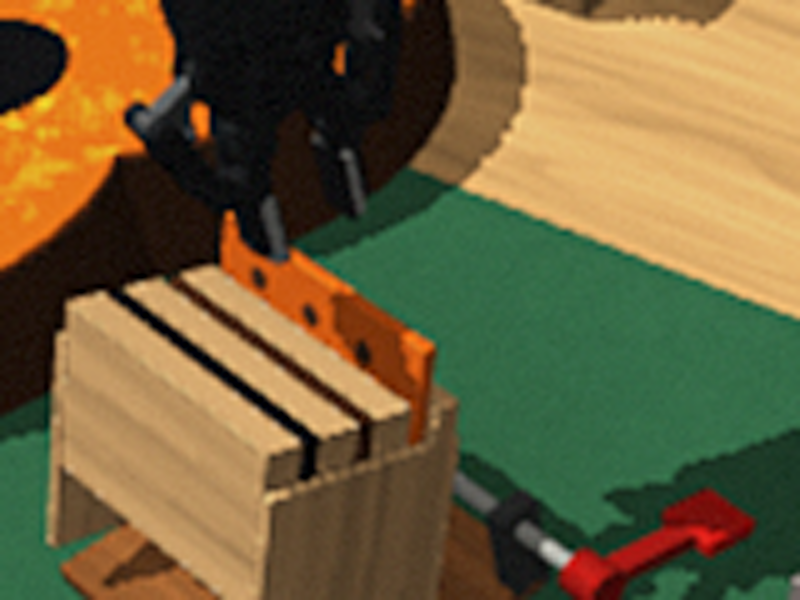

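View pics/f3.png

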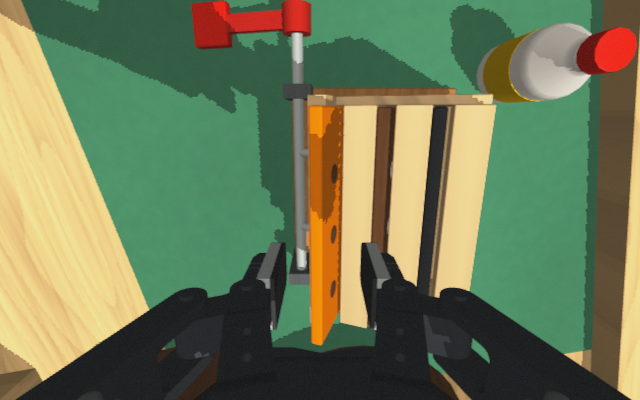

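Emit:
step_arm(
  commands=[
    [[0,0,-0.6],0],
    [[0,0,-0.4],0],
    [[0,0,-0.1],0],
    [[0,0,0],0],
  ],
)

```text
time_s: 8.95
eef_pos: [592.1, -185.5, 139.8]
ee_rot: [0.446, 0.548, 0.446, -0.548]
force: [-0.6, 0.7, -0.3]
grip_width: 0.423
```

Run:
```python
from m import *
from rig import ctrl
cv2.imwrite("pics/g1.png",cv2.resize(S["image"][100:220,150:310],None,fx=5,fy=5,interpolation=cv2.INTER_CUBIC))
s=ctrl.sense(); print(s["eef_pos"],s["force"],s["grip_width"])
```

```text
[ 592.50459356 -185.75411053  140.6898336 ] [ 0.05277792 -0.31220524  0.39939649] 0.4234680073896467
```

View pics/g1.png

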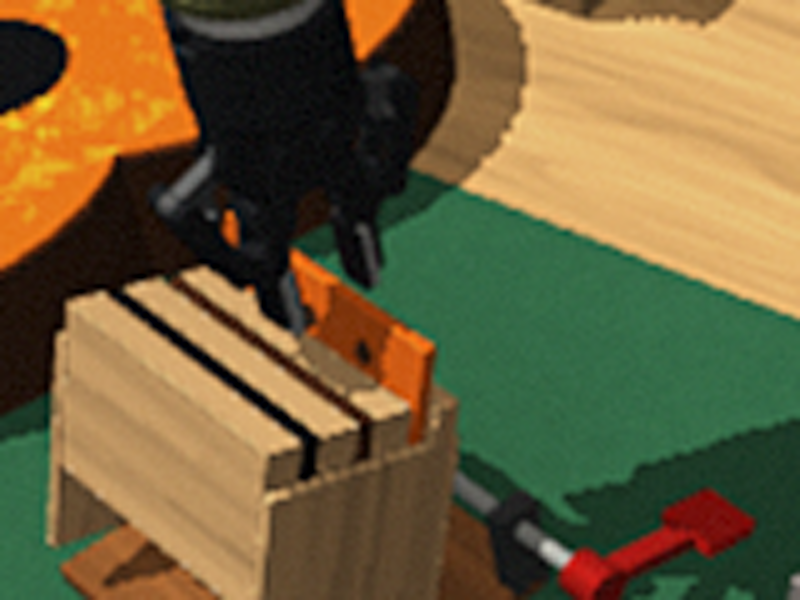

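Emit:
step_arm(
  commands=[
    [[0,0,0],0],
    [[0,0,0],0],
    [[0,0,0],0],
    [[0,0,0],0],
  ],
  gripper=1,
  force=30,
)

```text
time_s: 9.45
eef_pos: [592.8, -185.8, 140.5]
ee_rot: [0.447, 0.549, 0.445, -0.548]
force: [2.2, -1.0, 5.5]
grip_width: 0.12
```

Run:
```python
from m import *
from rig import ctrl
cv2.imwrite("pics/g2.png",cv2.resize(S["image"][100:220,150:310],None,fx=5,fy=5,interpolation=cv2.INTER_CUBIC))
W=capture("wrist"); cv2.imwrite("pics/g3.png",W["image"])
s=ctrl.sense(); print(s["eef_pos"],s["force"],s["grip_width"])
```

```text
[ 592.65992087 -185.77936975  140.39547087] [ 2.46290808 -0.60072972  4.96354199] 0.12296230537516327
```

View pics/g2.png

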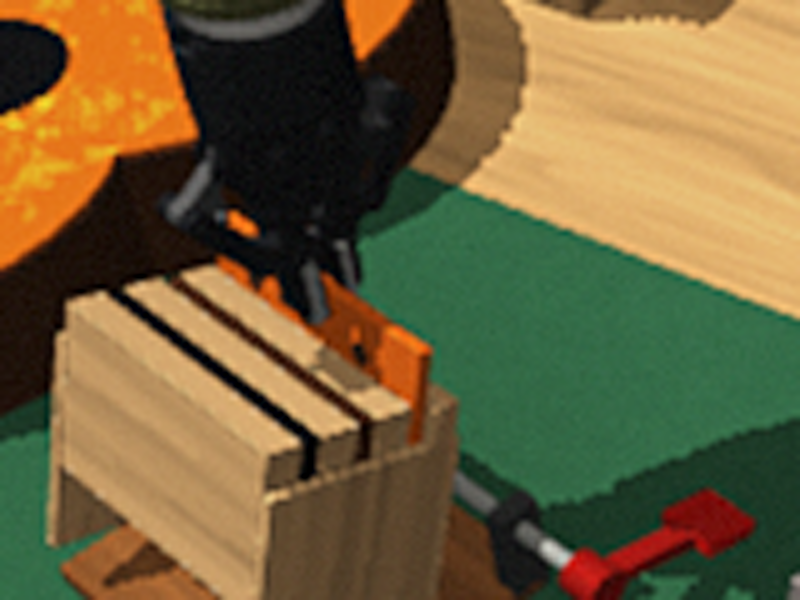

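View pics/g3.png

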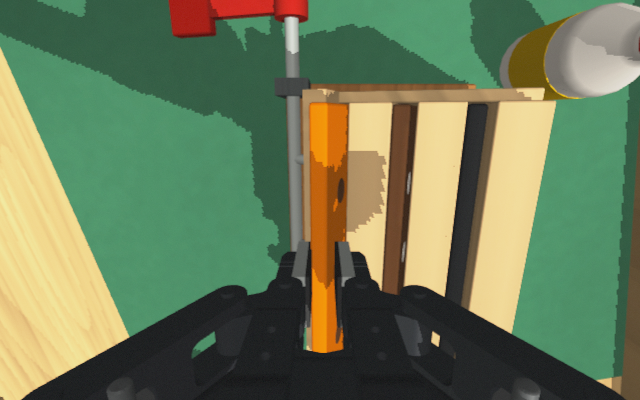

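Emit:
step_arm(
  commands=[
    [[0,0,0],0],
    [[0,0,0],0],
    [[0,0,-0.12],0],
    [[0,0,0],0],
  ],
  gripper=0.5,
)

```text
time_s: 10.0
eef_pos: [591.4, -185.2, 133.4]
ee_rot: [-0.446, -0.548, -0.447, 0.549]
force: [0.1, -0.1, -0.0]
grip_width: 0.254
```

Emit:
step_arm(
  commands=[
    [[0,0,0],0],
    [[0,0,0],0],
    [[0,0,0],0],
    [[0,0,0],0],
  ],
  gripper=1,
  force=40,
)

```text
time_s: 10.4
eef_pos: [593.4, -185.8, 134.9]
ee_rot: [0.448, 0.549, 0.445, -0.548]
force: [6.2, -0.7, -2.5]
grip_width: 0.144
```

Emit:
step_arm(
  commands=[
    [[-0.04,0.01,0.12],0],
    [[-0.085,0.017,0.235],0],
    [[-0.085,0.017,0.235],0],
    [[0,0,0],0],
  ],
)

```text
time_s: 10.8
eef_pos: [585.6, -184.4, 160.4]
ee_rot: [0.449, 0.55, 0.444, -0.547]
force: [5.7, 0.2, 6.4]
grip_width: 0.139
```

Run:
```python
from m import *
from rig import ctrl
cv2.imwrite("pics/h2.png",cv2.resize(S["image"][100:220,150:310],None,fx=5,fy=5,interpolation=cv2.INTER_CUBIC))
s=ctrl.sense(); print(s["eef_pos"],s["force"],s["grip_width"])
```

```text
[ 585.64235315 -184.40269715  160.35165881] [ 6.79176566 -1.24389262  5.86736791] 0.1331415038395283
```

View pics/h2.png

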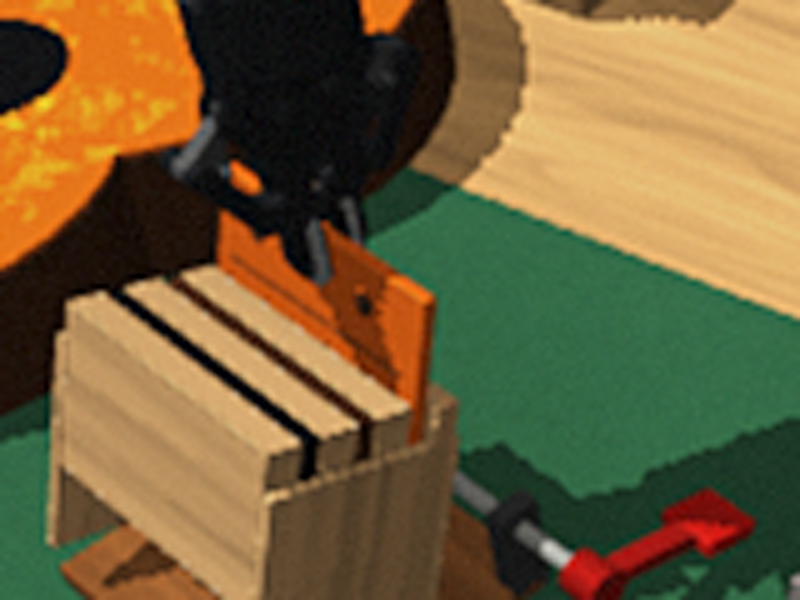

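Emit:
step_arm(
  commands=[
    [[-0.1,0.02,0.28],0],
    [[-0.1,0.02,0.28],0],
    [[-0.1,0.02,0.28],0],
    [[-0.06,0.012,0.28],0],
    [[0,0,0],0],
  ],
  force=50,
)

```text
time_s: 11.4
eef_pos: [569.3, -181.0, 204.4]
ee_rot: [0.447, 0.549, 0.446, -0.548]
force: [0.3, -1.0, -2.0]
grip_width: 0.077
```

Emit:
step_arm(
  commands=[
    [[0,0,0.28],0],
    [[0,0,0.28],0],
    [[0,0,0],0],
  ],
)

```text
time_s: 11.7
eef_pos: [569.8, -181.2, 227.2]
ee_rot: [0.447, 0.549, 0.445, -0.548]
force: [-0.1, 0.3, -1.1]
grip_width: 0.075
```

Run:
```python
from m import *
from rig import ctrl
cv2.imwrite("pics/i2.png",cv2.resize(S["image"][60:220,150:350],None,fx=4,fy=4,interpolation=cv2.INTER_CUBIC))
W=capture("wrist"); cv2.imwrite("pics/i3.png",W["image"])
s=ctrl.sense(); print(s["eef_pos"],s["force"],s["grip_width"])
```

```text
[ 569.08166712 -180.84703821  225.02832015] [-0.17738796  0.07717392 -1.27150324] 0.07960868048060635
```

View pics/i2.png

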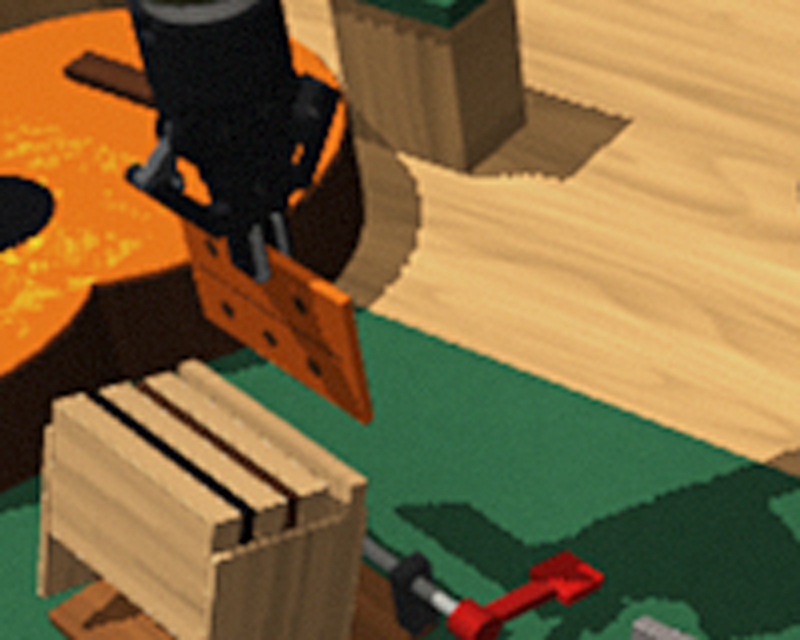

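View pics/i3.png

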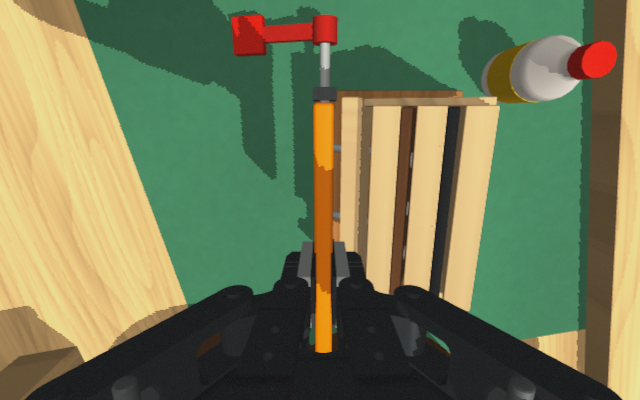

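Run:
```python
from m import *
cv2.imwrite("pics/j.png",cv2.resize(S["image"][105:175,190:260],None,fx=8.5,fy=8.5,interpolation=cv2.INTER_CUBIC))
W=capture("wrist")
y=np.array([.2035,.979,0]);x=np.array([.979,-.2035,0]);e=np.array([569.4,-180.9,225.5])
for zt in (160,165,170,175,250,255,260,265):
  p=e+75*y+4*x; p[2]=zt; q=e-75*y+4*x; q[2]=zt
  print(zt,((proj(S,p)-[190,105])*8.5).round(0),((proj(S,q)-[190,105])*8.5).round(0),proj(W,p-4*x).round(0),proj(W,q-4*x).round(0))
```

```text
160 [435. 553.] [ 97. 320.] [323. 103.] [323. 297.]
165 [433. 540.] [ 94. 307.] [323. 103.] [323. 301.]
170 [430. 526.] [ 90. 293.] [323. 103.] [323. 305.]
175 [428. 512.] [ 87. 280.] [323. 102.] [323. 309.]
250 [385. 296.] [30. 66.] [322.  97.] [323. 392.]
255 [382. 280.] [26. 51.] [322.  96.] [323. 400.]
260 [379. 265.] [22. 35.] [322.  96.] [323. 409.]
265 [376. 249.] [18. 20.] [322.  95.] [323. 418.]
```

View pics/j.png

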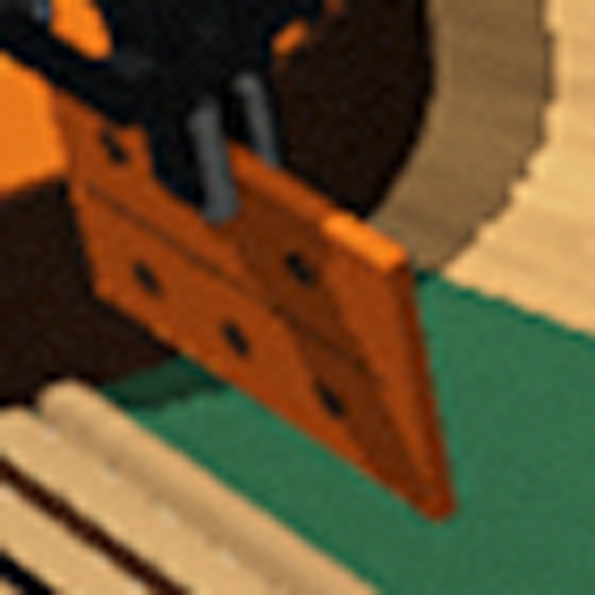

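Emit:
step_arm(
  commands=[
    [[0.05,0.4,0],0],
    [[0.1,0.7,0],0.01],
    [[0.1,0.7,0],0.01],
    [[0.1,0.7,0],0.01],
    [[0.1,0.7,0],0.01],
  ],
)

```text
time_s: 12.5
eef_pos: [587.1, -50.7, 225.3]
ee_rot: [0.48, 0.519, 0.481, -0.519]
force: [1.1, -0.0, -1.0]
grip_width: 0.077
```

Emit:
step_arm(
  commands=[
    [[0.1,0.7,0],0.01],
    [[0.1,0.7,0],0.01],
    [[0.1,0.7,0],0],
    [[0.1,0.7,0],0],
    [[0.1,0.7,0],0],
  ],
)

```text
time_s: 13.0
eef_pos: [606.9, 89.4, 225.3]
ee_rot: [-0.496, -0.504, -0.496, 0.504]
force: [-0.1, 0.5, -1.1]
grip_width: 0.078
```

Emit:
step_arm(
  commands=[
    [[0.1,0.7,0],0],
    [[0.1,0.7,0],0],
    [[0.1,0.7,0],0],
    [[0.05,0.3,0],0],
    [[0,0,0],0],
  ],
)

```text
time_s: 13.5
eef_pos: [620.8, 184.8, 225.0]
ee_rot: [-0.496, -0.503, -0.497, 0.503]
force: [-0.6, -0.1, -1.1]
grip_width: 0.081
```

Run:
```python
from m import *
from rig import ctrl
cv2.imwrite("pics/k2.png",cv2.resize(S["image"][130:320,270:450],None,fx=3.1,fy=3.1,interpolation=cv2.INTER_CUBIC))
W=capture("wrist"); cv2.imwrite("pics/k3.png",W["image"])
s=ctrl.sense(); print(s["eef_pos"],s["force"],s["grip_width"]); q=s["ee_rot"]; M=R.from_quat([q[1],q[2],q[3],q[0]]).as_matrix();print(np.degrees(np.arctan2(M[1,1],M[0,1])))
```

```text
[621.14621638 182.14965147 225.39652818] [ 0.00498681 -0.6738405  -1.04270324] 0.07784482378933166
-0.9568692128106832
```

View pics/k2.png

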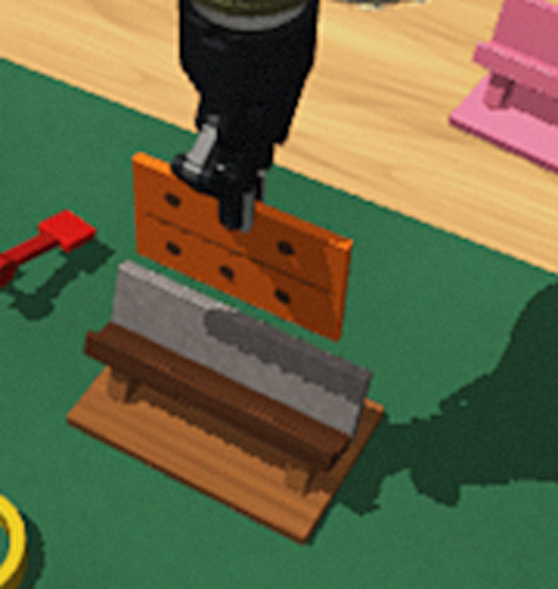

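View pics/k3.png

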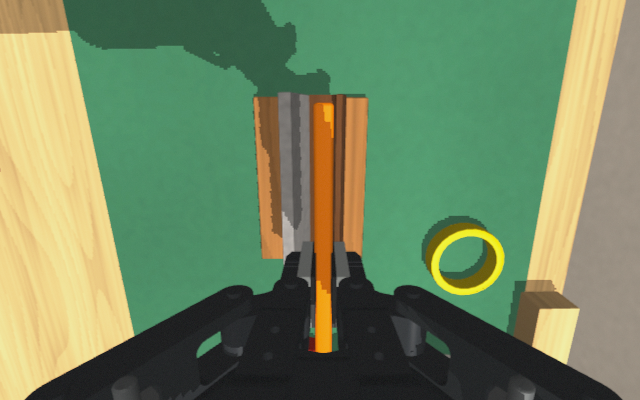

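Emit:
step_arm(
  commands=[
    [[-0.1,-0.3,-0.4],0],
    [[0,0,-0.6],0],
    [[0,0,-0.6],0],
    [[0,0,-0.5],0],
    [[0,0,-0.3],0],
  ],
)

```text
time_s: 14.15
eef_pos: [616.7, 169.9, 127.9]
ee_rot: [-0.495, -0.504, -0.496, 0.505]
force: [-1.0, 0.4, -0.9]
grip_width: 0.077
```

Emit:
step_arm(
  commands=[
    [[0,0,0],0],
    [[0,0,0],0],
  ],
)

```text
time_s: 14.35
eef_pos: [617.6, 170.7, 130.4]
ee_rot: [0.496, 0.504, 0.496, -0.504]
force: [0.3, -0.3, -0.4]
grip_width: 0.077
```

Run:
```python
from m import *
from rig import ctrl
cv2.imwrite("pics/l2.png",cv2.resize(S["image"][170:310,280:410],None,fx=4.2,fy=4.2,interpolation=cv2.INTER_CUBIC))
W=capture("wrist"); cv2.imwrite("pics/l3.png",W["image"])
s=ctrl.sense(); print(s["eef_pos"],s["force"],s["grip_width"])
```

```text
[617.69016599 171.0704977  130.61147946] [ 0.24593975 -0.04283613 -0.58411265] 0.07550232578392324
```

View pics/l2.png

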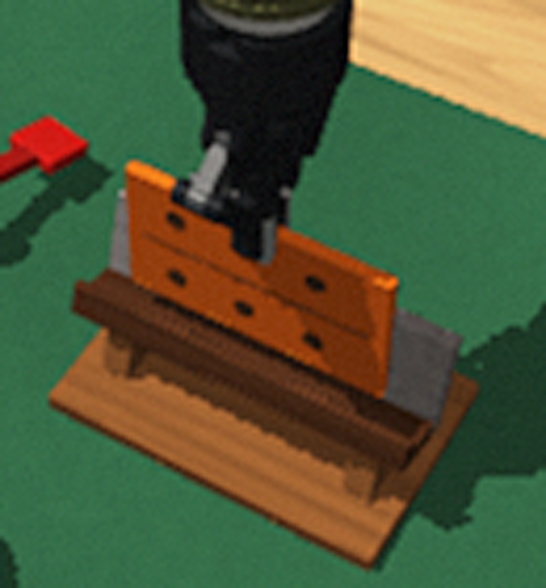

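View pics/l3.png

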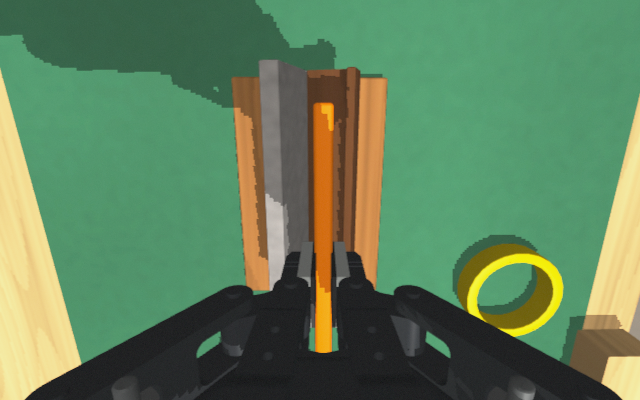

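Emit:
step_arm(
  commands=[
    [[-0.05,0,-0.15],0],
    [[-0.05,0,-0.15],0],
    [[0,0,-0.1],0],
    [[0,0,0],0],
  ],
)

```text
time_s: 14.9
eef_pos: [613.0, 171.2, 113.0]
ee_rot: [-0.496, -0.504, -0.496, 0.504]
force: [-0.3, 0.5, -1.0]
grip_width: 0.078
```

Emit:
step_arm(
  commands=[
    [[0,0,-0.04],0],
    [[0,0,0],0],
  ],
)

```text
time_s: 15.1
eef_pos: [613.5, 171.2, 112.8]
ee_rot: [0.496, 0.504, 0.496, -0.504]
force: [-2.0, 0.7, 6.2]
grip_width: 0.076
```

Emit:
step_arm(
  commands=[
    [[0,0,-0.03],0],
    [[0,0,0],0],
  ],
)

```text
time_s: 15.3
eef_pos: [613.8, 171.3, 112.7]
ee_rot: [0.497, 0.505, 0.495, -0.503]
force: [-2.8, -0.0, 12.5]
grip_width: 0.076
```

Emit:
step_arm(
  commands=[
    [[-0.04,0,0.015],0],
    [[0,0,0],0],
  ],
)

```text
time_s: 15.5
eef_pos: [612.3, 171.3, 112.6]
ee_rot: [0.497, 0.505, 0.495, -0.503]
force: [-1.1, 0.7, 7.4]
grip_width: 0.08
```

Emit:
step_arm(
  commands=[
    [[-0.03,0,-0.01],0],
    [[0,0,0],0],
  ],
)

```text
time_s: 15.7
eef_pos: [611.8, 171.3, 112.5]
ee_rot: [0.497, 0.505, 0.495, -0.503]
force: [1.7, 0.1, 8.3]
grip_width: 0.074
```

Emit:
step_arm(
  commands=[
    [[0,0,0],0],
    [[0,0,0],0],
  ],
  gripper=0.75,
  force=20,
)

```text
time_s: 15.9
eef_pos: [610.2, 171.1, 110.5]
ee_rot: [-0.496, -0.504, -0.496, 0.504]
force: [0.1, -0.2, 0.7]
grip_width: 0.127
```

Emit:
step_arm(
  commands=[
    [[0,0,0],0],
    [[0,0,0],0],
  ],
  gripper=0.5,
)

```text
time_s: 16.1
eef_pos: [610.2, 171.1, 110.5]
ee_rot: [-0.496, -0.504, -0.496, 0.504]
force: [0.0, -0.1, -0.4]
grip_width: 0.256
```

Emit:
step_arm(
  commands=[
    [[0,0,0],0],
    [[0,0,0],0],
  ],
  gripper=0.25,
)

```text
time_s: 16.3
eef_pos: [610.3, 171.1, 110.7]
ee_rot: [-0.496, -0.504, -0.496, 0.504]
force: [-0.4, 0.1, 0.1]
grip_width: 0.373
```

Run:
```python
from m import *
from rig import ctrl
cv2.imwrite("pics/n2.png",cv2.resize(S["image"][170:310,280:410],None,fx=4.2,fy=4.2,interpolation=cv2.INTER_CUBIC))
W=capture("wrist"); cv2.imwrite("pics/n3.png",W["image"])
s=ctrl.sense(); print(s["eef_pos"],s["force"],s["grip_width"])
```

```text
[610.37776298 171.12144374 110.76427169] [0.49115831 0.15642346 0.04013076] 0.3735170637487618
```

View pics/n2.png

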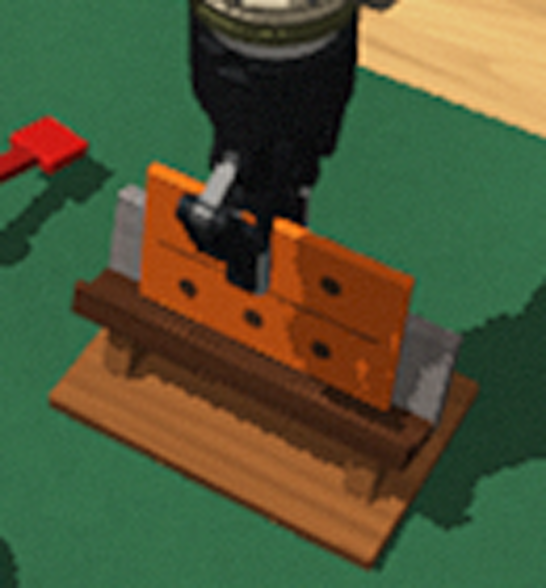

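View pics/n3.png

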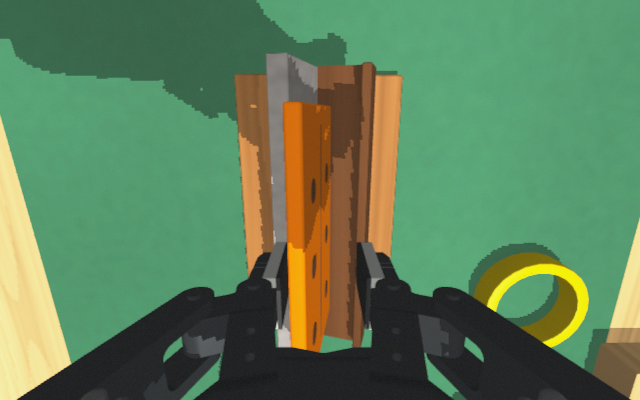

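The template stands on the ledge and leans back, with its upper edge at the -x finger. I'll open fully and retreat upward.

Emit:
step_arm(
  commands=[
    [[0,0,0],0],
    [[0,0,0],0],
    [[0,0,0],0],
  ],
  gripper=-0.3,
)

```text
time_s: 16.75
eef_pos: [610.4, 171.1, 110.8]
ee_rot: [0.496, 0.504, 0.496, -0.504]
force: [0.0, -0.4, 0.5]
grip_width: 0.651
```

Emit:
step_arm(
  commands=[
    [[0,0,0],0],
    [[0,0,0],0],
    [[0,0,0],0],
  ],
  gripper=-1,
)

```text
time_s: 17.05
eef_pos: [610.4, 171.1, 110.8]
ee_rot: [0.496, 0.504, 0.496, -0.504]
force: [0.1, -0.1, 0.2]
grip_width: 1.003
```

Emit:
step_arm(
  commands=[
    [[0,0,0.2],0],
    [[0,0,0.6],0],
    [[0,0,1],0],
    [[0,0,1],0],
    [[0,0,1],0],
  ],
)

```text
time_s: 17.55
eef_pos: [610.1, 171.1, 265.2]
ee_rot: [0.496, 0.504, 0.496, -0.504]
force: [0.9, -0.5, -0.2]
grip_width: 0.999
```

Emit:
step_arm(
  commands=[
    [[-1,0,0],0],
    [[-1,0,0],0],
    [[-1,0,0],0],
    [[-1,0,0],0],
    [[0,0,0],0],
  ],
)

```text
time_s: 18.05
eef_pos: [446.8, 171.5, 263.9]
ee_rot: [0.496, 0.504, 0.496, -0.504]
force: [0.6, -0.4, 0.5]
grip_width: 1.0
```

Run:
```python
from m import *
from rig import ctrl
cv2.imwrite("pics/o2.png",cv2.resize(S["image"][170:310,280:410],None,fx=4.2,fy=4.2,interpolation=cv2.INTER_CUBIC))
cv2.imwrite("pics/o1.png",cv2.resize(T["image"][110:210,210:320],None,fx=6,fy=6,interpolation=cv2.INTER_CUBIC))
cv2.imwrite("pics/os.png",S["image"])
s=ctrl.sense(); print(s["eef_pos"],s["force"],s["grip_width"],s["time_s"])
y=np.array([.0165,.9999,0]);x=np.array([.9999,-.0165,0]);o=np.array([607.6,169.8,55.])
c,k=np.cos(np.radians(16)),np.sin(np.radians(16)); xs=c*x+np.array([0,0,k]); zs=-k*x+np.array([0,0,c])
for yy in (-75,75):
  for zz in (0,90): 
    p=o+yy*y+zz*zs+8*xs; print(yy,zz,((proj(S,p)-[280,170])*4.2).round(0),((proj(T,p)-[210,110])*6).round(0))
```

```text
[450.35648584 171.2064442  263.91675628] [ 0.4468071  -0.48265308 -0.35870023] 0.9990526165819079 18.15
-75 0 [133. 293.] [509. 266.]
-75 90 [154. 157.] [499. 292.]
75 0 [380. 411.] [171. 251.]
75 90 [414. 273.] [132. 276.]
```

View pics/o2.png

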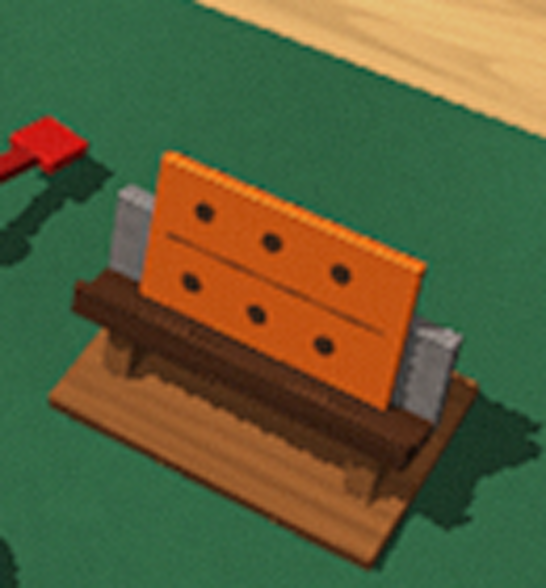

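View pics/o1.png

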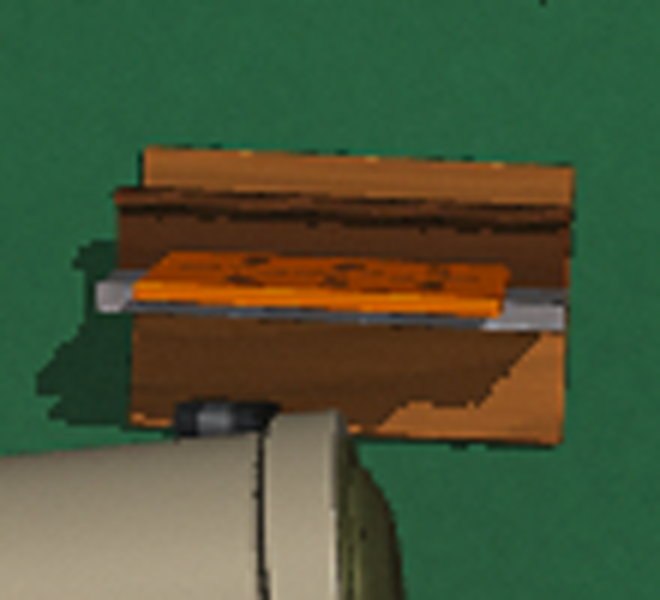

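View pics/os.png

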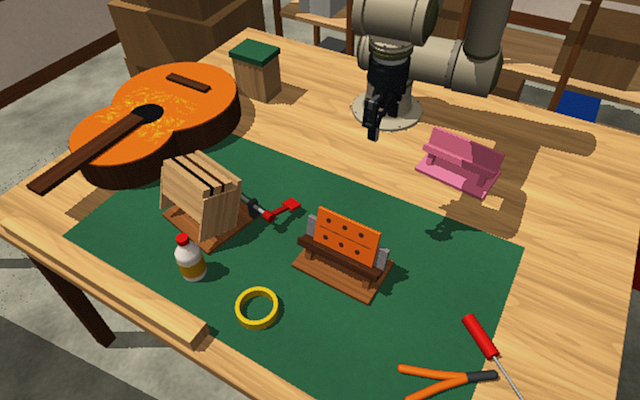

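Run:
```python
from rig import ticket
print(ticket.finish_job())
```

```text
the job is handed in; nothing more can be done
None
```

The orange template is standing on the sloped stand and the job is handed in, at about 18 s of the 53 s allowed. `finish_job` reports no verdict, so I have only my own checks to go on.

**What I did:** I pressed the lever until the force rose to 17 and then 34 N, which I took as the stop. I gripped the risen edge and drew the template along the slot until it was clear; the centre came to about 168 mm in the slots frame, where more than 145 was needed. I set its lower edge on the ledge (contact felt at 6–12 N), opened the fingers in stages so it leaned back, and moved the arm away.

**Last checks:**
- **Pose on the stand:** the template's corners in the scene picture agree with a plate lying flat against the board on the ledge, to within about 3 px. It sits roughly 5–7 mm off centre along the ledge, inside the 30 mm allowed.
- **Other objects:** by eye, the walnut and black templates, the tape, the glue bottle and the pink stand are where they were at the start. I did not measure them again.
- **Arm:** it stands clear of everything, with the gripper open.

**One disagreement:** the shut fingertips were about 15 mm above the reported TCP height. The 11 mm nose length would put them 11 mm below it. Both the camera views and the lever contact showed this. I worked with the measured offset, and ledge contact then came at about the height it predicted.

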